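Scrape out the carving board's juice groove

ROBOT

A 6-joint arm with a two-finger parallel gripper is mounted at the origin on a cart in front of the work surface, level with it; the furniture and walls round the work are solid. World frame = base frame: x ahead of the robot, y to its left, z up, the work surface at z = 0. Lengths are in m, angles in rad, forces in N, time in s.
With the tool pointing down it reaches from about 0.35 to 0.975 m from the base axis. Payload 7.1 kg.
Tool frame: the origin (TCP) lies midway between the tips of the shut fingers; the grasp point (between the pads) lies 19 mm behind it; z points along the fingers, y is the line along which they close (so a half turn about z gives the same grasp; the last joint's range is limited). The gripper opens to 88 mm and grips with 3 to 60 N. Pads are 20 mm wide; open, the fingers measure 115 mm over their backs; the gripper's body (75 mm by 178 mm) begins 61 mm behind the grasp point.
Start: joints at [-1.294, 0.423, 1.63, -0, 1.089, -0.019], TCP at [0.182, -0.598, 0.223] pointing down, gripper open.
Joint ranges: [-3, 3], [-0.9, 2.11], [0.09, 2.58], [-1.31, 4.45], [0.11, 2.69], [-2.54, 2.54]. Speed limits (rad/s): [2.39, 2.39, 3.01, 3.14, 3.14, 3.14].

INTERFACE

Orientations are given as a unit quaternion [w, x, y, z].
In Python, from station import move_pose, movel, movej, command_gripper, wait, inverse_kinematics, read_camera, camera_info, MotionError, job_done, get_time, get_joint_pos, get_qvel, get_effort, get_tcp_pos, get_ee_rot, get_ft_force, get_ft_torque, get_grip_width, get_finger_force gives the robot as it stands. Calls block until the motion is done:
- move_pose(position, orientation): joint-space move of the TCP to a pose.
- movel(position, frame=None, v=0.15, until_force=None): straight line of the TCP; frame=None keeps the orientation; v is the mean speed in m/s. With until_force (N) it stops when the force on the tool has changed by that much, and returns True; else False.
- movej(angles): joint-space move.
- command_gripper(opening): opening from 0.0 (shut) to 1.0 (fully open); the grip force is fixed at half the most; returns when the fingers have stopped.
- wait(seconds).
- inverse_kinematics(position, orientation): joint angles nearest the present ones, or None.
- read_camera(name): name is "scene" or "top"; returns the picture (400x640x3 uint8, red, green, blue); there is no depth.
- camera_info(name): a dict with "intrinsics" (3x3 intrinsics, pixels), "T" (4x4, takes a point from camera to world coordinates). Camera axes: x right, y up, looking along -z (the intrinsics and any distortion apply to the point x, -y, -z); pixel columns grow to the right and rows downward; lengths in m; the calibration is good to about 2 mm. A picture is of the moment at which its call begins. camera_info takes no time and is no camera call.
A pose or a line that the arm cannot do raises MotionError and nothing moves.
- job_done(): hands the job in; it is judged then, once.
Readings, each from a call of its own:
- get_time(): time.
- get_joint_pos(): joint angles.
- get_qvel(): joint speeds.
- get_effort(): joint torques, N m.
- get_tcp_pos(): TCP position.
- get_ee_rot(): TCP orientation.
- get_ft_force(): force on the tool from outside, world axes, zero at the start.
- get_ft_torque(): the same for the moment, N m.
- get_grip_width(): opening from 0.0 (shut) to 1.0 (fully open).
- get_finger_force(): force on a finger pad.
Only numpy, scipy, OpenCV 4.12 (cv2) and the standard library are available. Lean on these libraries where they do the work, as an engineer would, in place of code of your own. Each camera call takes 0.05 s, during which the arm holds its last target. There are 200 camera calls.

TASK

Clean out the juice groove of the carving board: first take the spice jar that stands on the groove off the board and set it upright on the free worktop. Then take the groove scraper out of its stand, put its tip down into the wide closed end of the groove and guide it slowly and gently (about 4 cm/s, never pressing hard), deep in the groove all the way round the corner to the open end at the board's edge. Finally hang the scraper upright in its stand again; leave the tomato and the mug where they are.

Things in the scene. Friction and masses are not known exactly. Their poses are not given: they have to be found in the camera images.
- board: fixed wooden carving board, 200 (x) x 280 (y) x 24 mm high; origin at the centre of its underside, z up. An L-shaped groove, 18 mm wide, 12 mm deep, is cut into its top, its floor 12 mm above the worktop: first leg from groove_start to groove_corner along the board's y, second leg on to groove_end along its x
- groove_start (a point): centre of the groove's closed end, on the groove's floor; here the groove widens to a square of 32 mm (board frame x +65, y +100, z +12 mm)
- groove_corner (a point): the groove's right-angled corner, on its centre line and floor (board frame x +65, y -100, z +12 mm)
- groove_end (a point): the open end, where the groove runs out through the board's edge, on its centre line and floor (board frame x -100, y -100, z +12 mm)
- stand: fixed wooden tool stand, 100 x 90 mm, 80 mm high, beside the board, left or right; origin at the centre of its underside. Its top is a 90 x 90 x 12 mm plate with a round upright hole of 34 mm diameter through its centre
- stand_hole (a point): centre of the mouth of the stand's hole, on its top face, 80 mm above the worktop
- scraper: groove scraper, 144 mm long, 120 g. Origin at the pin's tip, z up along the tool, x and y square to the handle's faces: steel pin 10 mm thick, z 0 to 60 mm; round guard 56 mm across, z 60 to 66; square wooden handle 24 x 24 mm, z 66 to 144. It hangs upright in the stand, pin through the hole, guard flat on the stand's top face (tip 20 mm above the worktop)
- jar: spice jar with a green lid, 46 mm in diameter, 106 mm high, standing upright on the board across the groove's first leg; origin at the centre of its underside. The other spice jars, at the back wall, are not meant
- tomato: red tomato, 65 mm across and 66 mm high, on the board's face beside the groove; origin under its centre. Stays where it is
- mug: dark mug with a handle, 80 x 114 mm, 91 mm high, on the worktop on the other side of the board than the stand; origin under its centre. Stays where it is
Things that resemble listed ones, but are neither listed nor needed, are in the scene too. Leave any yellow look-alike of the scraper alone. Leave any blue look-alike of the jar alone.

How it is judged:
By the outcome, as a careful person would: the job done as asked, in the order asked, and still so for the second after the job is handed in, with the robot touching nothing.
It also fails if it takes over 72 s, if anything falls off the work surface, if the arm or the gripper's body presses on something with over 40 N, if the wrist force passes 120 N, or if a joint passes its speed limit or range.

## Working session

There is one attempt and no reset: what is moved stays moved. The work goes in short steps, each a Python script; the robot and the scene stay as the last script left them, time stands still between calls to the robot, and variables do not carry over. Pictures are saved under pics/ and viewed, at most 10 in all, crops included, and the job is handed in when it is done.

```bash
mkdir -p pics
python3 - <<'E'
from station import *
import cv2,numpy as np
for n in("scene","top"):
    im=read_camera(n); cv2.imwrite(f"pics/{n}0.png",im[:,:,::-1])
    c=camera_info(n); print({k:(np.round(v,4).tolist() if hasattr(v,'shape') or isinstance(v,list) else v) for k,v in c.items()})
print(get_time(),get_ee_rot())
E
```

```text
{'intrinsics': [[386.0472, 0.0, 320.0322], [0.0, 386.0472, 203.8552], [0.0, 0.0, 1.0]], 'T': [[-0.8086, 0.3236, -0.4914, -0.0896], [-0.5879, -0.4114, 0.6965, 0.8285], [0.0232, 0.8521, 0.5229, 0.6857], [0.0, 0.0, 0.0, 1.0]]}
{'intrinsics': [[467.71, 0.0, 321.4941], [0.0, 467.71, 196.1264], [0.0, 0.0, 1.0]], 'T': [[-0.0287, 0.9877, -0.1539, 0.3444], [-0.9993, -0.0322, -0.02, -0.016], [-0.0248, 0.1532, 0.9879, 1.2277], [0.0, 0.0, 0.0, 1.0]]}
0.1 [-6.86794064e-04  9.89085078e-01  1.47343912e-01 -9.11626696e-05]
```

View pics/scene0.png

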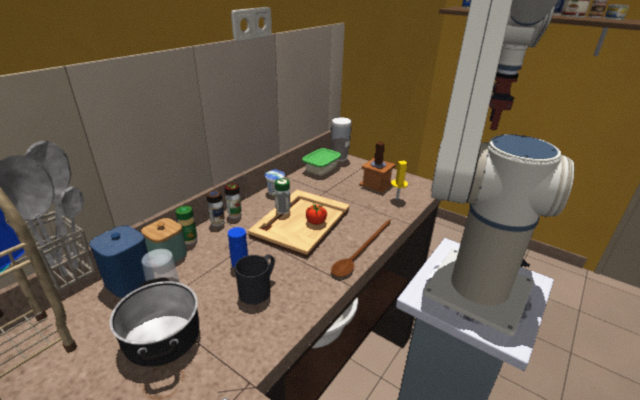

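View pics/top0.png

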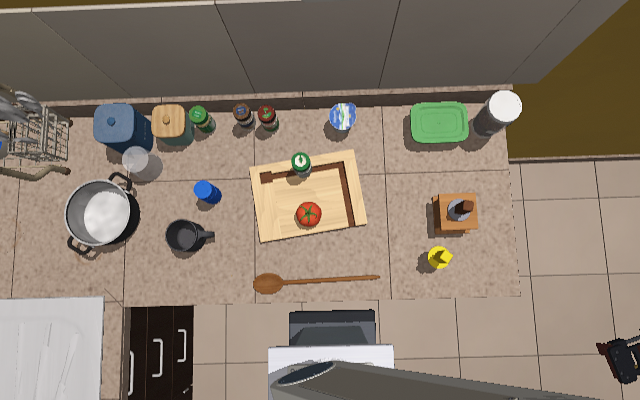

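Top view: the board is at (250–367, 151–242). The groove starts at about (266,177), passes its corner at (345,165) and opens at about (353,227). Candidates:
- **Jar:** the green-lidded one on the groove at (301,160). The other green one at (201,118) is at the back wall, and the blue one at (207,192) is a look-alike.
- **Scraper:** the dark/wooden one in the stand at (457,212). The yellow one at (440,258) is a look-alike.

I'll confirm these in enlarged crops.

Run:
```python
import cv2
im=cv2.imread("pics/top0.png")
a=im[145:250,240:375];cv2.imwrite("pics/c1.png",cv2.resize(a,None,fx=5.6,fy=5.6,interpolation=cv2.INTER_CUBIC))
a=im[185:275,420:490];a=cv2.resize(a,None,fx=5.5,fy=5.5,interpolation=cv2.INTER_CUBIC)
s=cv2.imread("pics/scene0.png")[135:215,350:420];s=cv2.resize(s,(385,495),interpolation=cv2.INTER_CUBIC)
s=cv2.resize(s,(385,440))
import numpy as np
o=np.zeros((495,780,3),np.uint8);o[:,:385]=a;o[:440,395:780]=s
cv2.imwrite("pics/c2.png",o)
```

```text
(no output)
```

View pics/c1.png

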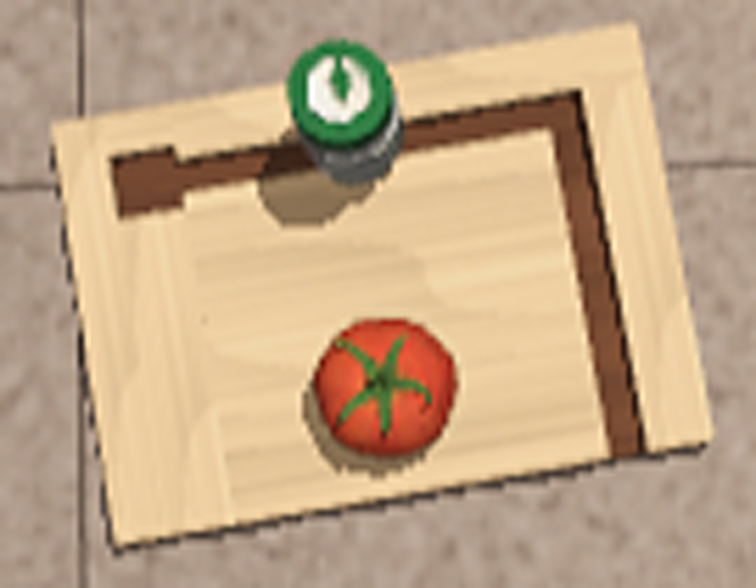

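View pics/c2.png

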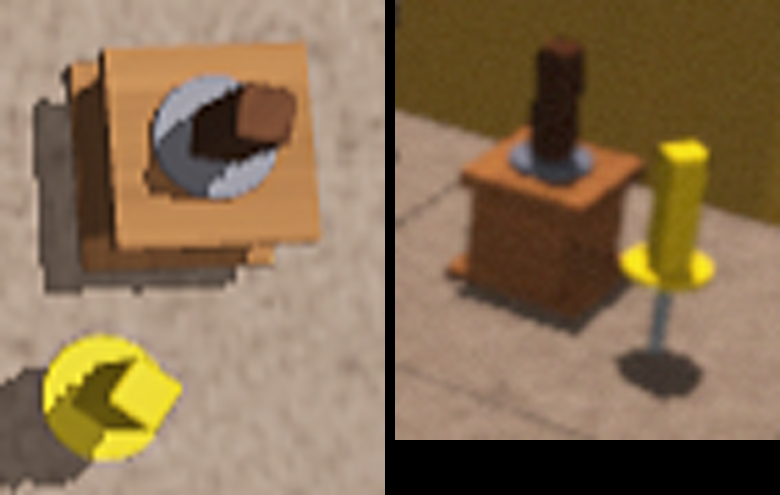

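The crops confirm the green-lidded jar across the groove (lid centre at crop pixel (341,94)). The dark-handled scraper stands upright in the stand, with its grey guard centred near (213,137). Now computing the poses.

```bash
cat > h.py <<'E'
from station import *
import numpy as np, cv2
from scipy.optimize import least_squares
from scipy.spatial.transform import Rotation as R
def proj(P,n="top"):
    c=camera_info(n);T=np.array(c["T"]);K=np.array(c["intrinsics"])
    p=(np.atleast_2d(P)-T[:3,3])@T[:3,:3]; p=p*[1,-1,-1]; q=p@K.T; return q[:,:2]/q[:,2:]
def ray(uv,z,n="top"):
    c=camera_info(n);T=np.array(c["T"]);K=np.array(c["intrinsics"])
    d=np.linalg.inv(K)@[uv[0],uv[1],1.]; d=T[:3,:3]@(d*[1,-1,-1]); o=T[:3,3]
    return o+d*(z-o[2])/d[2]
def crop(u,s,off): return (np.array(u,float)+.5)/s-.5+np.array(off)
def fit(loc,px,x0,n="top"):
    loc=np.array(loc,float)
    def w(p):
        c,s=np.cos(p[2]),np.sin(p[2]); return np.c_[p[0]+c*loc[:,0]-s*loc[:,1],p[1]+s*loc[:,0]+c*loc[:,1],loc[:,2]]
    r=least_squares(lambda p:(proj(w(p),n)-px).ravel(),x0); return r.x,r.fun.reshape(-1,2)
def down(yaw): # tool z down, tool y (closing) direction at angle yaw in world
    y=np.array([np.cos(yaw),np.sin(yaw),0]);z=np.array([0,0,-1.]);x=np.cross(y,z)
    q=R.from_matrix(np.c_[x,y,z]).as_quat(); return [q[3],*q[:3]]
E
python3 - <<'E'
from h import *
c1=lambda u:crop(u,5.6,(240,145)); c2=lambda u:crop(u,5.5,(420,185))
loc=[(.1,.14,.024),(.1,-.14,.024),(-.1,-.14,.024),(-.1,.14,.024),(.074,-.109,.024),(-.1,-.109,.024),(.056,-.091,.024),(.081,.116,.024)]
px=[(54,126),(635,25),(713,443),(117,545),(582,91),(646,452),(550,128),(112,158)]
x,r=fit(loc,c1(px),[.5,.05,0.1]);print("board",x,r.round(1).tolist())
l=[(.045,.045,.08),(.045,-.045,.08),(-.045,-.045,.08),(-.045,.045,.08)]
x2,r=fit(l,c2([(105,48),(305,43),(318,242),(117,247)]),[.45,-.3,0]);print("stand",x2,r.round(1).tolist())
print("guard",ray(c2((214,137)),.086),"htop",ray(c2((266,113)),.164))
j=ray(c1((341,94)),.130);print("jar",j)
t=ray(c1((385,387)),.024+.035);print("tom",t)
for n,p in(("jar",j),("tom",t)):
    c,s=np.cos(x[2]),np.sin(x[2]);d=p[:2]-x[:2];print(n,"in board",c*d[0]+s*d[1],-s*d[0]+c*d[1])
print("mug",ray((185,235),.09),"blue",ray((207,190),.106),"yellow top",ray(c2((146,390)),.144), ray(c2((105,397)),.066),"scenejar",ray((283,184),.130,"scene"),ray((379.5,145),.164,"scene"),"spoon",ray((265,284),0.01),ray((378,277),0.01))
im=cv2.imread("pics/top0.png")[195:215,450:480];a=cv2.resize(im,None,fx=13,fy=13,interpolation=cv2.INTER_CUBIC)
s=cv2.imread("pics/scene0.png")[138:170,362:402];s=cv2.resize(s,None,fx=10,fy=10,interpolation=cv2.INTER_CUBIC)
o=np.zeros((330,800,3),np.uint8);o[:260,:390]=a;o[:320,400:]=s;cv2.imwrite("pics/c3.png",o)
E
```

```text
board [0.53640373 0.045272   0.14083049] [[-0.3, -0.0], [0.4, -0.0], [0.4, -0.3], [-0.4, 0.0], [0.0, -0.4], [0.5, 0.1], [0.2, 0.8], [-0.7, -0.3]]
stand [ 0.47575261 -0.32649578 -0.00880483] [[-0.2, -0.1], [0.1, -0.1], [0.3, 0.2], [-0.2, 0.1]]
guard [ 0.47832133 -0.32638281  0.086     ] htop [ 0.47848593 -0.32728206  0.164     ]
jar [0.60164538 0.05441682 0.13      ]
tom [0.48282751 0.04212657 0.059     ]
jar in board 0.06587934952703393 -0.00010338992585426712
tom in board -0.05348731735015556 0.004405954381079563
mug [0.43625436 0.34404057 0.09      ] blue [0.54345738 0.28653773 0.106     ] yellow top [ 0.36670053 -0.27480619  0.144     ] [ 0.36574945 -0.27508175  0.066     ] scenejar [0.58655138 0.06503093 0.13      ] [ 0.4679722  -0.30993428  0.164     ] spoon [0.3105381  0.16037278 0.01      ] [ 0.32004115 -0.1298142   0.01      ]
```

View pics/c3.png

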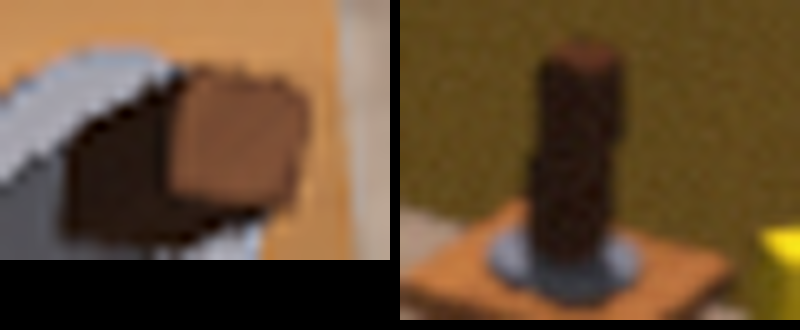

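The board and stand fits are good to under 1 px, and the jar lies exactly on the groove (board x ≈ 66 mm). The handle top corners show at c3 pixels (190,68), (308,95), (295,205) and (172,190). I'll check the top-camera results against the scene camera.

Run:
```python
from h import *
l=np.array([(.012,.012,.164),(.012,-.012,.164),(-.012,-.012,.164),(-.012,.012,.164)])
print(fit(l,crop([(188,68),(308,92),(296,207),(172,190)],13,(450,195)),[.478,-.327,-.1]))
im=cv2.imread("pics/scene0.png")
b=np.array([.5364,.0453]);a=.1408;M=np.array([[np.cos(a),-np.sin(a)],[np.sin(a),np.cos(a)]])
P=[(*(b+M@p),.024) for p in [(.1,.14),(.1,-.14),(-.1,-.14),(-.1,.14)]]+[(.6016,.0544,.130),(.4785,-.327,.164)]
P+=[(*(np.array([.4758,-.3265])+p),.08) for p in [(.045,.045),(.045,-.045),(-.045,-.045),(-.045,.045)]]
q=proj(P,"scene");print(q.round(1).tolist())
o=cv2.resize(im[130:260,235:415],None,fx=4.4,fy=4.4,interpolation=cv2.INTER_CUBIC)
for p in q:
    u=((p-[235,130]+.5)*4.4-.5).astype(int);cv2.drawMarker(o,tuple(map(int,u)),(255,0,255),cv2.MARKER_CROSS,12,1)
cv2.imwrite("pics/c4.png",o)
```

```text
(array([ 0.47824435, -0.32753532, -0.19685086]), array([[-0.55213247, -0.52649992],
       [ 0.75125751, -0.66818841],
       [ 0.41405766,  0.79819121],
       [-0.61515388,  0.38419328]]))
[[246.7, 229.8], [296.0, 189.3], [348.3, 204.4], [306.0, 251.0], [281.5, 181.2], [379.2, 142.8], [360.3, 165.5], [372.6, 157.3], [394.2, 163.8], [382.5, 172.6]]
```

View pics/c4.png

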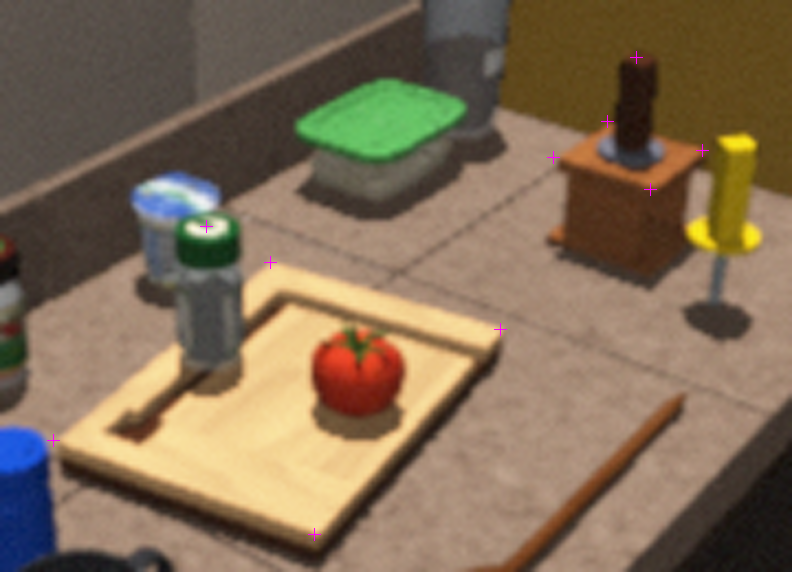

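The scene camera agrees to 1–2 px, so the poses are sound. Jar first.

Run:
```python
from h import *
q=down(np.pi/2+.14)
t0=get_time()
movel([.182,-.598,.32],v=.25)
move_pose([.6016,.0544,.30],q); print(get_time(),get_joint_pos().round(2) if hasattr(get_joint_pos(),'round') else get_joint_pos())
movel([.6016,.0544,.078],v=.2)
command_gripper(0.0); print("w",get_grip_width()*88,get_finger_force(),get_ft_force())
movel([.6016,.0544,.20],v=.2); print("w",get_grip_width()*88,get_finger_force(),get_ft_force(),get_time())
movel([.55,-.195,.20],v=.25)
movel([.55,-.195,.07],v=.15)
print(movel([.55,-.195,.050],v=.03,until_force=3),get_tcp_pos(),get_time())
command_gripper(0.8)
movel([.55,-.195,.24],v=.25)
print(get_time()); cv2.imwrite("pics/top1.png",read_camera("top")[:,:,::-1])
cv2.imwrite("pics/scene1.png",read_camera("scene")[:,:,::-1])
```

```text
3.375 [ 0.07  0.32  1.6  -0.    1.22 -1.64]
w 45.150704915850696 29.975504429312423 [0.13401577 1.13672063 0.89343069]
w 45.227571979909555 29.971473016776145 [-0.27250196 -0.99153225 -2.02454057] 6.125
True [ 0.54991297 -0.19476082  0.05372732] 8.85
10.3333
```

Run:
```python
from h import *
q=down(np.pi/2-.18)
move_pose([.4782,-.327,.26],q); print(get_joint_pos())
movel([.4782,-.327,.100],v=.15)
print(get_ft_force()); command_gripper(0.0); print("w",get_grip_width()*88,get_finger_force(),get_ft_force(),get_ft_torque(),get_tcp_pos())
movel([.4782,-.327,.25],v=.15); print("w",get_grip_width()*88,get_finger_force(),get_ft_force(),get_ft_torque(),get_time())
a=read_camera("top");b=read_camera("scene")
o=np.zeros((600,800,3),np.uint8)
o[:300,:]=cv2.resize(a[130:280,170:500+70],(800,300),interpolation=cv2.INTER_CUBIC)
o[300:,:]=cv2.resize(b[100:280,180:460],(800,300),interpolation=cv2.INTER_CUBIC)
cv2.imwrite("pics/v2.png",o[:,:,::-1])
```

```text
[-6.19952304e-01  3.16007919e-01  1.70006858e+00  6.78414376e-04
  1.12685132e+00 -2.01137428e+00]
[-0.17631581 -0.06040584  0.21387304]
w 24.382414565116008 29.789476990699768 [0.40795011 0.57269819 0.23181759] [ 0.08846411 -0.1198934   0.02343621] [ 0.47819119 -0.32699098  0.10002129]
w 23.682304001612806 29.789789021015167 [-0.32941161 -0.1049322  -1.0503786 ] [ 0.01459763 -0.16209176  0.00927145] 14.2333
```

View pics/v2.png

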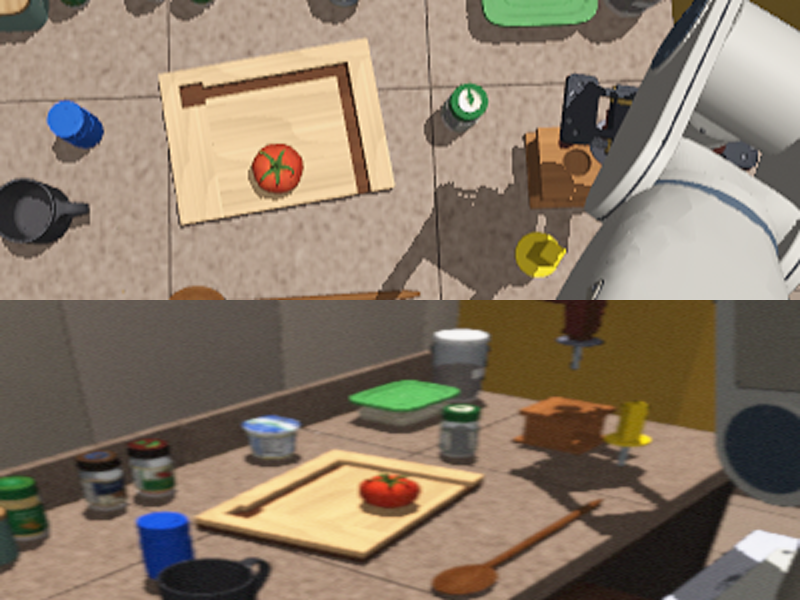

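The jar stands upright on the worktop at v2 pixel (468,103). The scraper hangs straight in the gripper at (582,340), and the groove is fully clear. Next I put the tip into the wide end and probe the floor and walls gently.

```bash
cat >> h.py <<'E'
b0=np.array([.5364,.0453]);a0=.1408;M=np.array([[np.cos(a0),-np.sin(a0)],[np.sin(a0),np.cos(a0)]])
def W(x,y,z): return [*(b0+M@np.array([x,y])),z+.080]
def B(p): return M.T@(np.array(p[:2])-b0)
E
python3 - <<'E'
from h import *
p=W(.065,.100,.06); movel([.55,-.15,.26],v=.25)
movel([p[0],p[1],.22],v=.25); movel(p,v=.15); wait(.2)
print(get_tcp_pos(),p,get_ft_force())
print(movel(W(.065,.1,.030),v=.1,until_force=6))
h=movel(W(.065,.1,.008),v=.02,until_force=2.5); z=get_tcp_pos()[2]-.08; print("floor",h,z,get_ft_force())
zz=z+.003; movel(W(.065,.1,zz),v=.03)
for d in[(.016,0),(-.016,0),(0,.016)]:
    h=movel(W(.065+d[0],.1+d[1],zz),v=.02,until_force=2); print(d,h,B(get_tcp_pos())*1000,get_ft_force()); movel(W(.065,.1,zz),v=.04)
print(get_time())
E
```

```text
[0.58749698 0.15356468 0.14122807] [np.float64(0.5867232386458509), np.float64(0.15343219526206217), 0.14] [ 0.08730626  0.77066596 -0.94220013]
False
floor True 0.011467873330573322 [-0.12002808 -0.1339138   5.41540993]
(0.016, 0) True [76.47453221 99.88183046] [ 0.75893403  0.21937746 -1.41005727]
(-0.016, 0) True [ 54.33614016 100.02542466] [ 1.4261407  -0.12977328 -0.26979573]
(0, 0.016) True [ 64.61548374 112.88794068] [ 0.54826553 -1.23085058 -0.54200412]
22.25
```

Run:
```python
from h import *
z=.0125; dx,dy=.0004,.0015
movel(W(.065+dx,.1+dy-.001,z),v=.03); print(get_ft_force(),get_tcp_pos()[2]-.08)
t=get_time()
h=movel(W(.065+dx,-.1+dy,z),v=.04,until_force=8); print(h,B(get_tcp_pos())*1000,get_tcp_pos()[2]-.08,get_ft_force(),get_time()-t)
if not h:
    h=movel(W(-.106+dx,-.1+dy,z),v=.04,until_force=8); print(h,B(get_tcp_pos())*1000,get_tcp_pos()[2]-.08,get_ft_force(),get_time())
    cv2.imwrite("pics/end.png",read_camera("scene")[:,:,::-1])
```

```text
[-0.34387204  0.60358368  0.0708685 ] 0.012276466415884563
False [ 65.41200176 -98.46763224] 0.012505000711680522 [ 0.25424104  0.77051048 -0.61082223] 5.125
False [-105.56030557  -98.51063261] 0.012507695645001413 [-0.40553216 -0.05482409 -0.88223495] 32.05
```

Both legs ran through without contact (side force under 1 N). Now hanging the scraper back.

Run:
```python
from h import *
p=get_tcp_pos(); movel([p[0],p[1],.26],v=.2)
movel([.477,-.327,.26],v=.25); movel([.477,-.327,.20],v=.15); wait(.2)
print(movel([.477,-.327,.106],v=.12,until_force=8),get_tcp_pos())
print(movel([.477,-.327,.0985],v=.02,until_force=2.5),get_tcp_pos(),get_ft_force())
command_gripper(0.8); wait(.2)
movel([.477,-.327,.24],v=.15); movel([.40,-.45,.32],v=.3); movel([.2,-.55,.32],v=.3)
print(get_time())
a=read_camera("top");b=read_camera("scene");e=cv2.imread("pics/end.png")[:,:,::-1]
o=np.zeros((600,800,3),np.uint8)
o[:300,:]=cv2.resize(a[130:280,170:570],(800,300),interpolation=cv2.INTER_CUBIC)
o[300:,:400]=cv2.resize(b[120:270,240:440],(400,300),interpolation=cv2.INTER_CUBIC)
o[300:,400:]=cv2.resize(e[120:270,240:440],(400,300),interpolation=cv2.INTER_CUBIC)
cv2.imwrite("pics/v3.png",o[:,:,::-1])
```

```text
False [ 0.47747884 -0.32735975  0.1066068 ]
True [ 0.47734428 -0.32728076  0.10001302] [-0.904477    0.25707826  3.63274536]Traceback (most recent call last):
  File "<stdin>", line 7, in <module>
station.MotionError: the arm cannot follow that straight line within its joint ranges
```

Run:
```python
from h import *
print(get_tcp_pos(),get_time())
p=get_tcp_pos()
if p[2]<.23: raise SystemExit
movel([p[0],p[1],.32],v=.2)
movej([-1.294,*get_joint_pos()[1:]])
print(get_time())
a=read_camera("top");b=read_camera("scene");e=cv2.imread("pics/end.png")[:,:,::-1]
o=np.zeros((600,800,3),np.uint8)
o[:300,:]=cv2.resize(a[130:280,170:570],(800,300),interpolation=cv2.INTER_CUBIC)
o[300:,:400]=cv2.resize(b[120:270,240:440],(400,300),interpolation=cv2.INTER_CUBIC)
o[300:,400:]=cv2.resize(e[120:270,240:440],(400,300),interpolation=cv2.INTER_CUBIC)
cv2.imwrite("pics/v3.png",o[:,:,::-1])
```

```text
[ 0.39978618 -0.44894408  0.31853163] 39.1917
40.4583
```

View pics/v3.png

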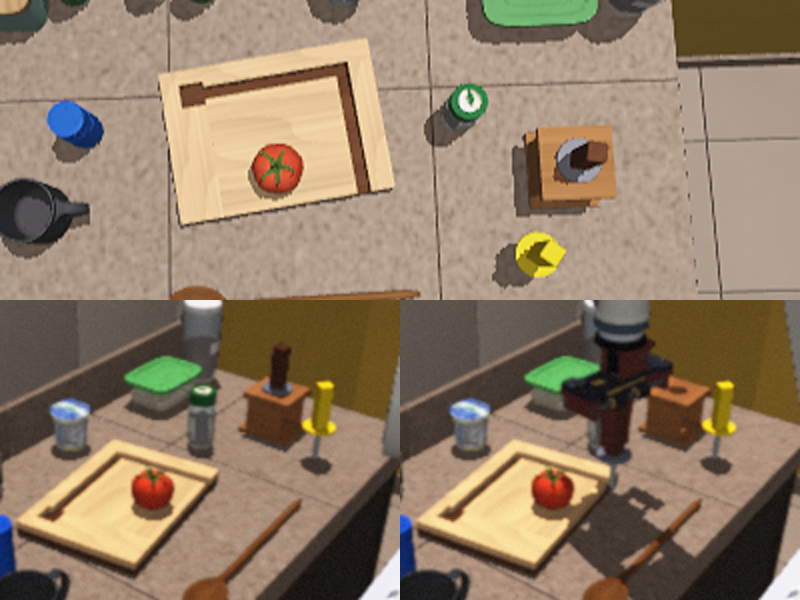

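The scraper hangs upright in the stand (v3 pixel (585,158)) and the jar stands on the worktop at (468,103). The tomato and mug have not moved, and at the end of the stroke the pin was at the open edge.

```bash
python3 -c "
from station import *
print(job_done())"
```

```text
the job is handed in; nothing more can be done
None
```

The job is done and handed in at about 40 s: the jar stands upright on the worktop, the groove was scraped from its closed end round to the open end with side forces read under 1 N at each leg's end, and the scraper hangs back in its stand.

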